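Lock the dome cover onto the balcony lamp

ROBOT

A 7-joint arm with a two-finger parallel gripper is mounted at the origin on the work surface. World frame = base frame: x ahead of the robot, y to its left, z up, the work surface at z = 0. Lengths are in m, angles in degrees, forces in N, time in s.
With the tool pointing down it reaches from about 0.425 to 0.875 m from the base axis. Payload 4.7 kg.
Tool frame: the origin (TCP) lies between the finger pads; the fingertips stand 11 mm ahead of it and the grasp point (between the pads) lies 8 mm behind it (env.tcp_to_tips is the distance from the TCP to the fingertips, in m); z points along the fingers, y is the line along which they close (so a half turn about z gives the same grasp; the last joint's range is limited). The gripper opens to 87 mm and grips with 3 to 60 N. Pads are 19 mm wide; open, the fingers measure 117 mm over their backs; the gripper's body (75 mm by 190 mm) begins 51 mm behind the grasp point.
Start: joints at [-70.239, 18.392, -4.016, 83.108, 1.295, 78.541, -3.26], TCP at [0.211, 0.615, 0.234] pointing down, gripper open.
Joint ranges: [-163.93, 163.93], [-17.29, 119.83], [-79.2, 71.16], [3.27, 140.29], [-89.18, 269.18], [5.43, 117.66], [-154.24, 154.24]. Speed limits (degrees/s): [147.25, 147.25, 180, 180, 180, 180, 180].

INTERFACE

Orientations are given as [roll, pitch, yaw] about the fixed x, y, z axes, in that order (R = Rz(yaw) Ry(pitch) Rx(roll)).
In Python, from cell import env, viewer gives the robot as it stands.
- The arm moves only by the tool step_arm, never from a script. Its arguments are lists of equal length, an entry for each row: "delta_pos": the shift along the tool's x, y, z in units of 0.2 m (1.0 is 0.2 m), a list of three; "rot": the turn, a rotation vector about the tool's x, y, z in units of 1.5 rad (1.0 is 1.5 rad), a list of three; "gripper": the gripper command: -1 is shut, 1 is fully open, values between are in proportion. A call has 1 to 20 rows; each row is the pose to reach, as a shift and turn from the pose commanded when the call began, along the tool's axes at that moment; what a row does not reach only later rows make up. A row lasts 1/8 s, in which the tool goes at most 62.5 mm and 10.7 degrees, less where a joint would pass 70% of its speed; a pose out of reach is approached as far as the arm can. A call with a number of a shift or a turn outside -1 to 1 is refused whole. A call with a gripper value outside its range is refused whole. The fingers move at their own pace and stop on an object; "squeeze" is the grip in N (left out, the last holds). Time passes only in rows, so rows that repeat a pose let the fingers close. It gives the time, the measured TCP pose, the force, the opening and the grip force at its end, in the units of the state.
- env.get_obs(): the state, without advancing time (a new reading comes with each control period).
- viewer.read_camera(name): name is "scene" or "top" or "wrist"; returns a dict with "img" (480x640x3 uint8, red, green, blue), "fx", "fy", "cx", "cy" (pixels), "pose" (4x4, takes a point from camera to world coordinates). Camera axes: x right, y down, z forward; pixel columns grow to the right and rows downward; lengths in m; the calibration is good to about 2 mm. A picture is of the moment at which its call begins. There is no depth.
- env.sign_off(): hands the job in; it is judged then, once.
The state is a dict: "time_s": time; "qpos": joint angles; "joint_velocities": joint speeds; "effort": joint torques, N m; "tool_pos": TCP position; "tool_rot": TCP orientation; "force": force on the tool from outside, world axes, zero at the start; "wrist_torque": the same for the moment, N m; "grip_width": finger opening in m; "grasp_force": force on a finger pad.
Only numpy, scipy, OpenCV 4.12 (cv2) and the standard library are available. Lean on these libraries where they do the work, as an engineer would, in place of code of your own. Each camera call takes 0.05 s, during which the arm holds its last target. There are 200 camera calls.

TASK

Take the white dome cover out of its steel holder and set it flat on the lamp base, its two lugs in the open gaps between the two claws. Then turn it clockwise (seen from above) a quarter turn to the stop, so that both lugs run under the claws and both spring pins click into the lug notches; the lamp's two guard pillars are in the fingers' way, so let go of the cover once it is set down and take it again at another angle for the turn. Leave it locked and released, and leave the other things on the bench where they are.

Things in the scene. Friction and masses are not known exactly. Their poses are not given: they have to be found in the camera images.
- cover: White dome cover, 0.12 kg: upright cylinder 56 mm across, straight-sided to 46 mm, domed to 55 mm. Origin: centre of underside; z up. At its foot two equal lugs stick out along its +x and -x to 38 mm from the axis, 23 mm wide, 5 mm thick, each with a 12 mm notch in the middle. A half turn about z changes nothing. Starts upright in the holder, lugs within 9 deg of the holder's x.
- holder: Fixed U-shaped steel channel, open above and at its +x and -x ends. Origin: centre of underside. Floor 84 mm long, 3 mm thick (the cover stands on it); two walls along x, 50 mm high, inner faces 35 mm either side of the middle, so the cover can only be gripped with one finger at each open end (jaws closing along x).
- lamp_base: Fixed grey lamp base: plate 130 (x) by 110 (y) by 12 mm, origin at the centre of its underside, z up. Claws stand on it at its +y and -y; the gaps for the cover's lugs lie along +x and -x (free within 35 deg). From there lugs run under the claws only clockwise (seen from above) and meet a stop about 1 deg past the quarter turn.
- lamp_seat (a point): Point on top of the plate (12 mm above the bench), on the axis of the claws: the cover's origin belongs here. Axes as lamp_base. The cover body has about 2.5 mm play sideways between the claw roofs. Both claws and pillars are alike under a half turn about this axis.
- claw0 (a point): Top of the claw at lamp_base +y, 34.5 mm from the axis. The roof covers lamp_base x -22 to +18, y 30.5 to 48 mm; underside 7 mm, top 11 mm above the plate; the stop is at its +x end.
- claw1 (a point): Top of the claw at lamp_base -y: the same as claw0, turned by half a turn.
- pillar0 (a point): Top of a round steel guard pillar, 10 mm thick, on claw0, 52 mm above the plate, at lamp_base x -16.5, y +35.3 mm. Fingers at the cover's side cannot pass it. With angles anticlockwise from lamp_base +x, jaws closing along the 0 deg line are free to set the cover down, and jaws that start on the 70 deg line can turn clockwise to -20 deg clear of both pillars.
- pillar1 (a point): Top of the like pillar on claw1, at lamp_base x +16.5, y -35.3 mm.
- click_pin0 (a joint): Brass spring pin in the roof of the lamp base's +y claw, 34.5 mm from the axis; m it is pushed up. 0 = down. It rises about 2 mm against 2 to 3 N while a lug passes beneath and drops back (under 0.8 mm) when it clicks into the lug's notch, at a quarter turn.
- click_pin1 (a joint): The same pin in the -y claw.
- multimeter: Bystander: black multimeter lying flat, 150 x 78 x 41 mm, origin under its centre.
- fuse_box: Bystander: clear plastic fuse box, 104 x 69 x 33 mm, origin under its centre.
- crimping_tool: Bystander: grey steel crimping tool lying flat, about 195 mm long, 16 mm high, origin near its middle.
- screwdriver: Bystander: yellow screwdriver, 170 mm long, lying along about x between holder and lamp base.
- screw_jar: Bystander: glass jar, 44 mm in diameter, 50 mm high, origin under its centre.
- solder_reel: Bystander: steel reel, 56 mm in diameter, 31 mm high, origin under its centre.

How it is judged (in metres and radians):
On the way, in this order (a step that is already met when the one before it is completed fails the run):
1. the cover sits flat on the lamp base, lugs in the gaps, not yet turned, and is let go (horizontal distance between cover and lamp_seat below 0.004 m and z of cover in the frame of lamp_seat between -0.003 and 0.002 m and angle between cover's own z axis and vertical below 0.06 rad and angle between the x axis of cover and the x axis of lamp_base, either way round below 0.6 rad and contact force between the fingers and cover below 0.05 N), for 0.2 s.
2. the cover is turned a quarter turn clockwise and both pins have clicked down (horizontal distance between cover and lamp_seat below 0.004 m and z of cover in the frame of lamp_seat between -0.003 and 0.002 m and angle between cover's own z axis and vertical below 0.06 rad and angle between the x axis of cover and the y axis of lamp_base, either way round below 0.07 rad and value of joint each of click_pin0, click_pin1 below 0.0008 m), for 0.2 s.
At the end, for the whole second after the job is handed in: The cover sits on the lamp base within 4 mm of its axis, upright within 3.4 deg and down on the plate (within 2 mm), its lugs under the claws within 4 deg of a quarter turn, both click pins down (under 0.8 mm), released and at rest; no bystander was moved more than 25 mm (all of step 2 and linear speed of cover below 0.01 m/s and angular speed of cover below 0.1 rad/s); the robot touches nothing.
It fails at once if another thing on the bench is moved more than 25 mm (distance of any of multimeter, fuse_box, crimping_tool, screwdriver, screw_jar, solder_reel from where it was at the start of the episode above 0.025 m).
It also fails if it takes over 54 s, if anything falls off the work surface, if the arm or the gripper's body presses on something with over 40 N, if the wrist force passes 120 N, or if a joint passes its speed limit or range.

## Working session

There is one attempt and no reset: what is moved stays moved. The work goes in short steps, Python scripts to look and compute and a tool call to move; the robot and the scene stay as the last step left them, time stands still between calls to the robot, and variables do not carry over. Pictures are saved under pics/ and viewed, at most 10 in all, crops included, and the job is handed in when it is done.

Besides the shell and the picture viewer there is one more tool, called as name(argument=value, ...) on one line, values as JSON. step_arm: Moves the arm, as the interface text tells. Shifts and turns lie within -1 to 1; 1 stands for 0.2 m of shift or 1.5 rad of turn. Its arguments: {"type":"object","properties":{"delta_pos":{"type":"array"},"rot":{"type":"array"},"gripper":{"type":"array"},"squeeze":{"type":"number"}},"required":["delta_pos","rot","gripper"]}

```bash
ls; mkdir -p pics
python3 - <<'E'
from cell import env, viewer
import cv2,pickle
d={}
for n in ["scene","top","wrist"]:
    c=viewer.read_camera(n); d[n]=c
    cv2.imwrite(f"pics/{n}0.png",c["img"][:,:,::-1]); print(n,c["fx"],c["fy"],c["cx"],c["cy"],c["pose"].round(3).tolist())
pickle.dump(d,open("c0.pkl","wb"))
o=env.get_obs();print(o["time_s"],o["tool_pos"],o["tool_rot"],o["grip_width"])
E
```

```text
pics
scene 496.37104825784957 496.37104825784957 312.1171218136113 248.30805150357676 [[-0.231, 0.593, -0.771, 1.443], [0.973, 0.138, -0.185, 0.293], [-0.004, -0.793, -0.609, 0.776], [0.0, 0.0, 0.0, 1.0]]
top 600.3542873637858 600.3542873637858 312.9100645534258 238.1268098552754 [[-0.001, -0.984, 0.178, 0.331], [-1.0, 0.002, 0.003, 0.093], [-0.003, -0.178, -0.984, 1.485], [0.0, 0.0, 0.0, 1.0]]
wrist 425.45879746865137 425.45879746865137 319.41732979455816 237.90423773038518 [[0.325, 0.913, 0.246, 0.143], [0.946, -0.313, -0.086, 0.638], [-0.001, 0.26, -0.966, 0.383], [0.0, 0.0, 0.0, 1.0]]
0.15 [0.21102523 0.61434257 0.23269829] [-1.79914262e+02  5.62772382e-03  1.61047781e+02] 0.0870286207119354
```

View pics/top0.png

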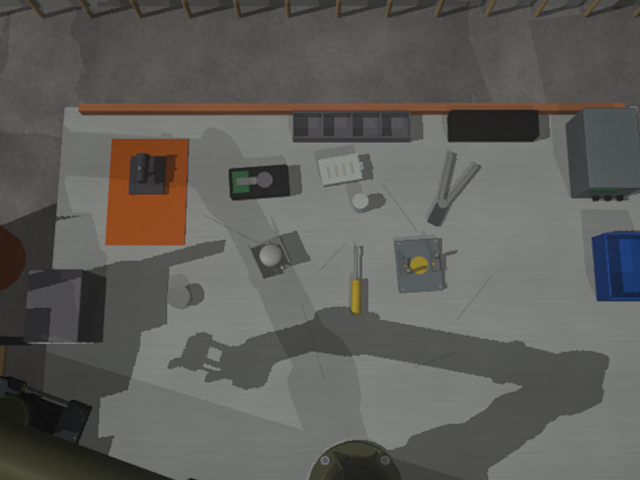

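View pics/scene0.png

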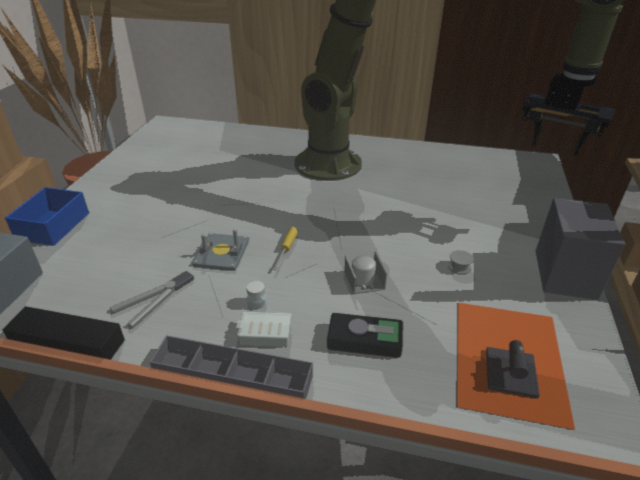

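The top view shows the cover and holder at about (270,257), the lamp base at (419,265) and the screwdriver at (356,280). The scene view agrees, with the cover at (363,267) and the lamp base at (221,250). Next I'll enlarge both parts.

```bash
python3 - <<'E'
import pickle,cv2,numpy as np
d=pickle.load(open("c0.pkl","rb"));t=d["top"]["img"];s=d["scene"]["img"]
f=lambda im,x,y:cv2.resize(im[y-37:y+37,x-50:x+50],(400,296),interpolation=cv2.INTER_CUBIC)
im=np.vstack([np.hstack([f(t,270,257),f(t,419,265)]),np.hstack([f(s,363,267),f(s,221,250)])])
cv2.imwrite("pics/z0.png",np.clip(im[:,:,::-1]*1.4,0,255).astype("uint8"))
E
cat > h.py <<'E'
import numpy as np
def ray(c,u,v,z):
    P=c["pose"];d=P[:3,:3]@np.array([(u-c["cx"])/c["fx"],(v-c["cy"])/c["fy"],1.])
    return P[:3,3]+d*(z-P[2,3])/d[2]
def proj(c,p):
    P=c["pose"];q=P[:3,:3].T@(np.array(p)-P[:3,3]);return np.array([c["fx"]*q[0]/q[2]+c["cx"],c["fy"]*q[1]/q[2]+c["cy"]])
E
```

```text
(no output)
```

View pics/z0.png

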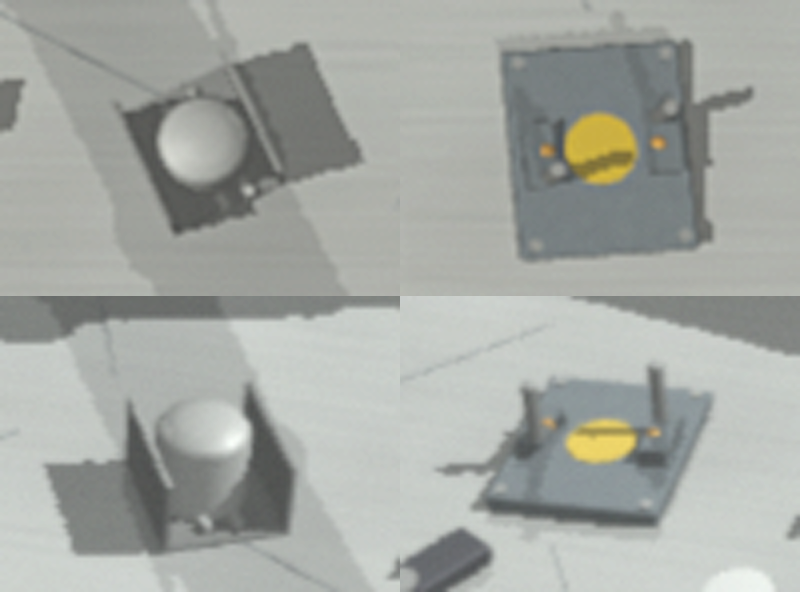

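The crops show the cover's dome at crop (203,142) with its lugs and notches at the holder's open ends, about (195,92) and (250,188). The lamp has its yellow seat disc at (600,148), brass pins at (546,150) and (658,143), and pillars at (558,170) and (670,105). That matches lamp_base +x pointing roughly up in the image.

Run:
```python
import pickle,cv2,numpy as np
from h import *
d=pickle.load(open("c0.pkl","rb"));c=d["top"]
L=lambda x,y,z:ray(c,369+(x-400)/4-.375,228+y/4-.375,z)
H=lambda x,y,z:ray(c,220+x/4-.375,220+y/4-.375,z)
print("disc",L(600,148,.012))
p=[L(546,150,.023),L(658,143,.023)];print("pins",p,(p[0]+p[1])/2)
v=p[0]-p[1];print("yaw",np.degrees(np.arctan2(v[1],v[0]))-90)
s=[L(*q,.012) for q in [(518,62),(665,52),(535,245),(685,235)]];print("screws",np.mean(s,0),[np.degrees(np.arctan2(*(a-b)[[1,0]])) for a,b in [(s[0],s[2]),(s[1],s[3])]])
print("dome top",H(203,142,.045))
a=[H(120,103,.0+.05),H(175,235,.05)]  # left wall ends
b=[H(232,65,.05),H(283,178,.05)]
for q in (a,b): print("wall",q,np.degrees(np.arctan2(*(q[0]-q[1])[[1,0]])))
n=[H(195,92,.006),H(250,188,.006)];print("lug",n,np.degrees(np.arctan2(*(n[0]-n[1])[[1,0]])))
# tool offsets of wrist camera
from scipy.spatial.transform import Rotation as R
T=np.eye(4);T[:3,:3]=R.from_euler('xyz',[-179.914,0,161.048],degrees=True).as_matrix();T[:3,3]=[.21103,.61434,.2327]
X=np.linalg.inv(T)@d["wrist"]["pose"];print(X.round(4).tolist())
```

```text
disc [ 0.53053178 -0.16415599  0.012     ]
pins [array([ 0.52785806, -0.12908914,  0.023     ]), array([ 0.53208375, -0.1979031 ,  0.023     ])] [ 0.52997091 -0.16349612  0.023     ]
yaw 3.513968392636329
screws [ 0.53061023 -0.16459592  0.012     ] [np.float64(3.727594935357201), np.float64(4.02284378624738)]
dome top [0.54983863 0.20021451 0.045     ]
wall [array([0.5730537 , 0.25042649, 0.05      ]), array([0.49268783, 0.21600058, 0.05      ])] 23.18858234644921
wall [array([0.59635961, 0.18275974, 0.05      ]), array([0.52707565, 0.15138174, 0.05      ])] 24.36529033109412
lug [array([0.58736044, 0.20847381, 0.006     ]), array([0.52684944, 0.17360782, 0.006     ])] 29.950229653123547
[[0.0003, -0.9656, -0.26, 0.0725], [1.0, 0.0002, 0.0002, 0.0002], [-0.0001, -0.26, 0.9656, -0.15], [0.0, 0.0, 0.0, 1.0]]
```

step_arm(delta_pos=[[-0.505, -0.7, 0], [-0.505, -0.7, 0], [-0.505, -0.7, 0], [-0.505, -0.7, 0]], rot=[[0, 0, 0], [0, 0, 0], [0, 0, 0], [0, 0, 0]], gripper=[1, 1, 1, 1])

```text
time_s: 0.65
tool_pos: [0.2635, 0.446, 0.2337]
tool_rot: [-180.0, 0.1, 160.7]
force: [0.9, 0.6, -0.6]
grip_width: 0.0873
grasp_force: 0.0
```

step_arm(delta_pos=[[-0.885, -0.357, 0], [-0.885, -0.357, 0], [-0.885, -0.357, 0], [-0.885, -0.357, 0]], rot=[[0, 0, 0], [0, 0, 0], [0, 0, 0], [0, 0, 0]], gripper=[1, 1, 1, 1])

```text
time_s: 1.15
tool_pos: [0.4093, 0.3211, 0.2336]
tool_rot: [-180.0, 0.1, 160.6]
force: [-1.2, 0.3, -0.4]
grip_width: 0.0867
grasp_force: 0.0
```

step_arm(delta_pos=[[-0.885, -0.357, 0.165], [-0.885, -0.357, 0.165], [-0.885, -0.357, 0.165], [-0.885, -0.357, 0.165], [-0.885, -0.357, 0.165], [-0.885, -0.357, 0.165], [-0.885, -0.357, 0.165]], rot=[[0, 0, 0.512], [0, 0, 0.512], [0, 0, 0.512], [0, 0, 0.512], [0, 0, 0.512], [0, 0, 0.512], [0, 0, 0.512]], gripper=[1, 1, 1, 1, 1, 1, 1])

```text
time_s: 2.02
tool_pos: [0.5489, 0.2013, 0.2008]
tool_rot: [180.0, -0.0, 117.3]
force: [-0.7, -0.3, 0.4]
grip_width: 0.0869
grasp_force: 0.0
```

Run:
```python
from cell import env, viewer
import cv2,pickle
o=env.get_obs();print(o["time_s"],o["tool_pos"],o["tool_rot"],o["qpos"],o["force"])
c=viewer.read_camera("wrist");pickle.dump(c,open("c1.pkl","wb"));cv2.imwrite("pics/w1.png",c["img"][:,:,::-1])
```

```text
2.025 [0.54891533 0.20129013 0.20077941] [ 1.79974590e+02 -3.71152751e-02  1.17305158e+02] [-41.2400252   11.66753174  21.24730479  96.1445939   -4.43726175
  72.98869527   8.21049572] [-0.65399302 -0.32893889  0.35620997]
```

View pics/w1.png

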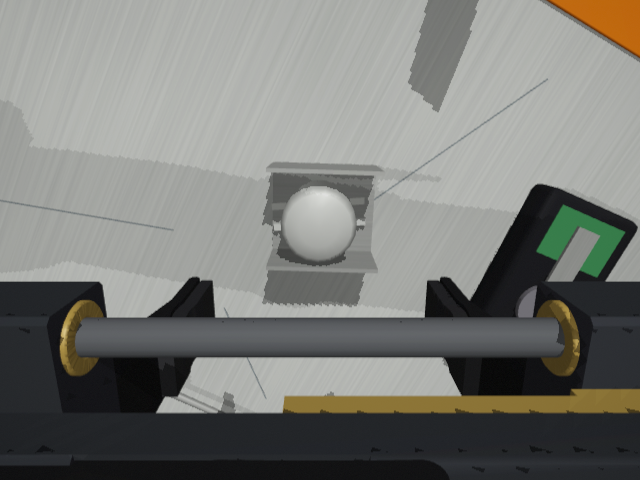

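The dome is at (319,225), and small bright lug details show at (278,226) and (361,224). The holder walls are at rows 168 and 265, and the jaws are nearly lined up with the channel. I'll zoom in on the lugs and measure.

Run:
```python
import pickle,cv2,numpy as np
from h import *
c=pickle.load(open("c1.pkl","rb"));im=c["img"]
z=cv2.resize(im[150:310,220:420],(800,640)[:2],interpolation=cv2.INTER_CUBIC)[20:620]
cv2.imwrite("pics/z1.png",np.clip(z[:,:,::-1]*1.2,0,255).astype("uint8"))
for p in [(319,225,.008),(319,223,.045),(319,225,.05),(278,226,.007),(361,224,.007)]: print(p,ray(c,*p))
```

```text
(319, 225, 0.008) [0.55203556 0.19297738 0.008     ]
(319, 223, 0.045) [0.54735191 0.20209635 0.045     ]
(319, 225, 0.05) [0.54750791 0.20180032 0.05      ]
(278, 226, 0.007) [0.52226942 0.17637976 0.007     ]
(361, 224, 0.007) [0.58271953 0.20951636 0.007     ]
```

View pics/z1.png

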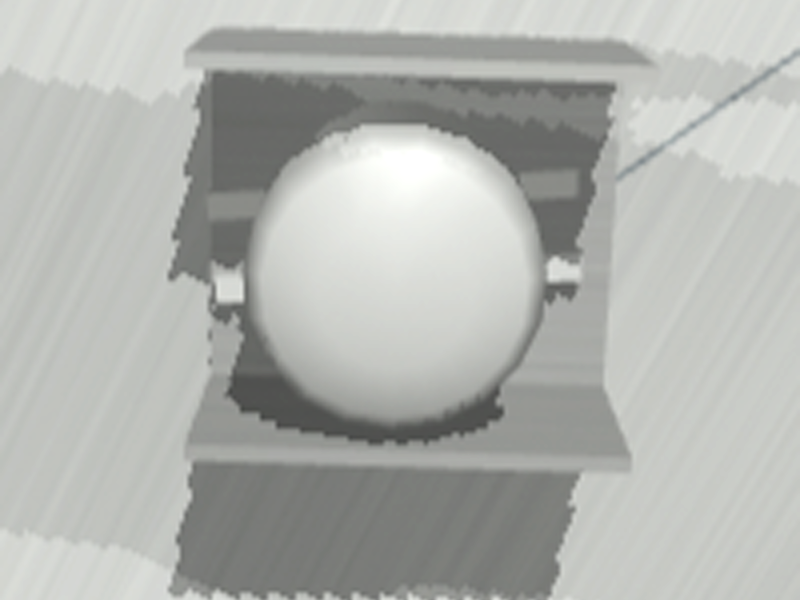

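Run:
```python
import pickle,numpy as np
from h import *
c=pickle.load(open("c1.pkl","rb"))
q=lambda x,y,z:ray(c,220+x/4-.375,150+(y+20)/4-.375,z)
a,b=q(232,245,.008),q(557,228,.008);print(a,b,(a+b)/2,np.linalg.norm(a-b),np.degrees(np.arctan2(*(b-a)[[1,0]])))
print("dome",q(397,272,.047))
w=[q(188,63,.05),q(650,72,.05),q(188,460,.05),q(630,467,.05)]
print("walls",np.mean(w,0),[np.degrees(np.arctan2(*(v-u)[[1,0]])) for u,v in ((w[0],w[1]),(w[2],w[3]))])
```

```text
[0.5182355  0.18420493 0.008     ] [0.5759519 0.2180215 0.008    ] [0.5470937  0.20111321 0.008     ] 0.06689352248789582 30.36643789234669
dome [0.54693021 0.20271609 0.047     ]
walls [0.54932208 0.20480832 0.05      ] [np.float64(26.206161460909435), np.float64(26.350693813604934)]
```

step_arm(delta_pos=[[0.007, -0.008, 0.25], [0.007, -0.008, 0.5], [0.007, -0.008, 0.7], [0.007, -0.008, 0.8], [0.007, -0.008, 0.854], [0.007, -0.008, 0.854], [0.007, -0.008, 0.854], [0.007, -0.008, 0.854], [0.007, -0.008, 0.854], [0.007, -0.008, 0.854], [0.007, -0.008, 0.854], [0.007, -0.008, 0.854]], rot=[[0, 0, -0.035], [0, 0, -0.035], [0, 0, -0.035], [0, 0, -0.035], [0, 0, -0.035], [0, 0, -0.035], [0, 0, -0.035], [0, 0, -0.035], [0, 0, -0.035], [0, 0, -0.035], [0, 0, -0.035], [0, 0, -0.035]], gripper=[1, 1, 1, 1, 1, 1, -1, -1, -1, -1, -1, -1], squeeze=20)

```text
time_s: 3.58
tool_pos: [0.5478, 0.2002, 0.0301]
tool_rot: [180.0, -0.0, 120.1]
force: [-0.1, 0.1, 2.6]
grip_width: 0.0553
grasp_force: 20.0
```

step_arm(delta_pos=[[0, 0, -0.2], [0, 0, -0.5], [0, 0, -0.8], [0, 0, -0.85], [0, 0, -0.85]], rot=[[0, 0, 0], [0, 0, 0], [0, 0, 0], [0, 0, 0], [0, 0, 0]], gripper=[-1, -1, -1, -1, -1])

```text
time_s: 4.2
tool_pos: [0.5474, 0.2001, 0.1995]
tool_rot: [180.0, -0.0, 120.1]
force: [-0.3, 0.1, -1.9]
grip_width: 0.0559
grasp_force: 20.0
```

step_arm(delta_pos=[[-0.2, -0.13, 0], [-0.4, -0.26, 0], [-0.6, -0.39, 0], [-0.765, -0.495, 0], [-0.765, -0.495, 0]], rot=[[0, 0, 0], [0, 0, 0], [0, 0, 0], [0, 0, 0], [0, 0, 0]], gripper=[-1, -1, -1, -1, -1])

```text
time_s: 4.82
tool_pos: [0.5367, 0.0135, 0.1971]
tool_rot: [-179.7, -0.0, 119.7]
force: [-0.2, 1.1, -1.3]
grip_width: 0.0553
grasp_force: 20.0
```

step_arm(delta_pos=[[-0.2, -0.13, 0], [-0.4, -0.26, 0], [-0.6, -0.39, 0], [-0.765, -0.495, 0], [-0.765, -0.495, 0], [-0.765, -0.495, 0]], rot=[[0, 0, 0.08], [0, 0, 0.16], [0, 0, 0.24], [0, 0, 0.306], [0, 0, 0.306], [0, 0, 0.306]], gripper=[-1, -1, -1, -1, -1, -1])

```text
time_s: 5.58
tool_pos: [0.529, -0.1621, 0.198]
tool_rot: [-179.8, -0.1, 93.9]
force: [0.1, 1.0, -0.3]
grip_width: 0.0553
grasp_force: 20.0
```

Run:
```python
from cell import env, viewer
import cv2,pickle
c=viewer.read_camera("wrist");o=env.get_obs();print(o["time_s"],o["tool_pos"],o["tool_rot"],o["qpos"],o["grip_width"])
c["tp"]=o["tool_pos"];pickle.dump(c,open("c2.pkl","wb"));cv2.imwrite("pics/w2.png",cv2.resize(c["img"][110:410,120:520,::-1],(800,600),interpolation=cv2.INTER_CUBIC))
```

```text
5.625 [ 0.52931473 -0.16167436  0.19835948] [-1.79875770e+02 -7.09489491e-02  9.39358687e+01] [-20.24674093   8.78401634  38.16661882 100.94549387  -5.70459733
  72.35227034  23.27594393] 0.05578944065667828
```

View pics/w2.png

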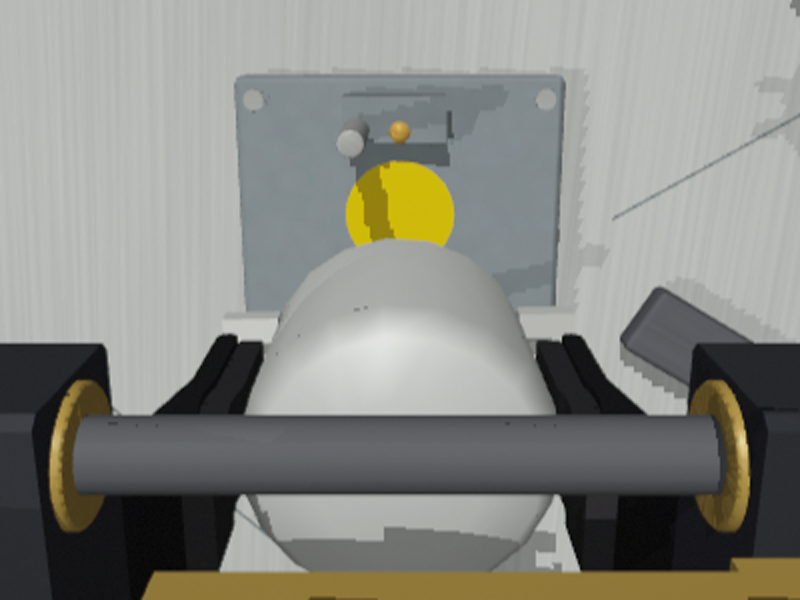

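The wrist view (scale 2, offset 120,110) shows the yellow disc centred at about (400,213), the brass pin at (400,131), plate screws at (253,100) and (546,99), and the held cover's lug corners at (222,313) and (577,308). The cover's lower front edge is at (403,238).

Run:
```python
import pickle,numpy as np
from h import *
c=pickle.load(open("c2.pkl","rb"));tp=c["tp"]
psi=np.radians(93.94);X=np.array([np.cos(psi),np.sin(psi)]);Y=np.array([np.sin(psi),-np.cos(psi)])
def q(x,y,z):
    p=ray(c,120+x/2-.25,110+y/2-.25,z);r=(p-tp)[:2];return np.r_[p[:2],r@X,r@Y].round(4)
zb=tp[2]-.027
print("world x,y, tool x,y")
for n,a in dict(disc=(400,213,.012),discL=(346,213,.012),discR=(454,213,.012),discTop=(400,162,.012),pin=(400,131,.0235),s1=(253,100,.012),s2=(546,99,.012),c1=(237,78,.012),c2=(564,76,.012),pil=(350,143,.064),
  lugL=(222,313,zb+.005),lugR=(577,308,zb+.005),front=(403,238,zb),bodyL=(243,470,tp[2]+.01),bodyR=(556,470,tp[2]+.01)).items(): print(n,q(*a))
i=c["img"].astype(int);m=(i[...,0]>120)&(i[...,2]<60)&(i[...,1]>90)
ys,xs=np.nonzero(m);print(xs.min(),xs.max(),ys.min(),ys.max())
```

```text
world x,y, tool x,y
disc [ 0.5275 -0.1625 -0.0007 -0.0018]
discL [ 0.5058 -0.164  -0.0007 -0.0236]
discR [ 0.5493 -0.161  -0.0007  0.02  ]
discTop [ 0.5261 -0.1418  0.02   -0.0018]
pin [ 0.5252 -0.1283  0.0336 -0.0018]
s1 [ 0.4673 -0.1215  0.0444 -0.0591]
s2 [ 0.5812 -0.1133  0.0447  0.0551]
c1 [ 0.4609 -0.1135  0.0528 -0.065 ]
c2 [ 0.5872 -0.1041  0.0534  0.0617]
pil [ 0.5086 -0.1287  0.0343 -0.0184]
lugL [ 0.4892 -0.1517  0.0127 -0.0394]
lugR [ 0.5644 -0.1454  0.0138  0.0362]
front [ 0.5266 -0.1339  0.0279 -0.0008]
bodyL [ 0.4998 -0.1703 -0.0066 -0.0301]
bodyR [ 0.5568 -0.1664 -0.0066  0.0271]
145 639 0 411
```

step_arm(delta_pos=[[-0.0065, -0.0015, 0.2], [-0.0065, -0.0015, 0.4], [-0.0065, -0.0015, 0.55], [-0.0065, -0.0015, 0.65], [-0.0065, -0.0015, 0.7], [-0.0065, -0.0015, 0.74], [-0.0065, -0.0015, 0.75], [-0.0065, -0.0015, 0.75], [-0.0065, -0.0015, 0.75]], rot=[[0, 0, 0], [0, 0, 0], [0, 0, 0], [0, 0, 0], [0, 0, 0], [0, 0, 0], [0, 0, 0], [0, 0, 0], [0, 0, 0]], gripper=[-1, -1, -1, -1, -1, -1, -1, -1, -1])

```text
time_s: 6.75
tool_pos: [0.5297, -0.1654, 0.0504]
tool_rot: [179.9, 0.0, 93.7]
force: [-1.1, -0.8, -1.3]
grip_width: 0.0551
grasp_force: 20.0
```

Run:
```python
from cell import env, viewer
import cv2,pickle
c=viewer.read_camera("wrist");o=env.get_obs();print(o["time_s"],o["tool_pos"],o["tool_rot"],o["force"])
c["tp"]=o["tool_pos"];pickle.dump(c,open("c3.pkl","wb"));cv2.imwrite("pics/w3.png",cv2.resize(c["img"][110:410,120:520,::-1],(800,600),interpolation=cv2.INTER_CUBIC))
```

```text
6.8 [ 0.52966418 -0.16540638  0.05033718] [1.79933158e+02 2.21391658e-03 9.37497865e+01] [ 0.11313369 -0.73513732 -0.98336755]
```

View pics/w3.png

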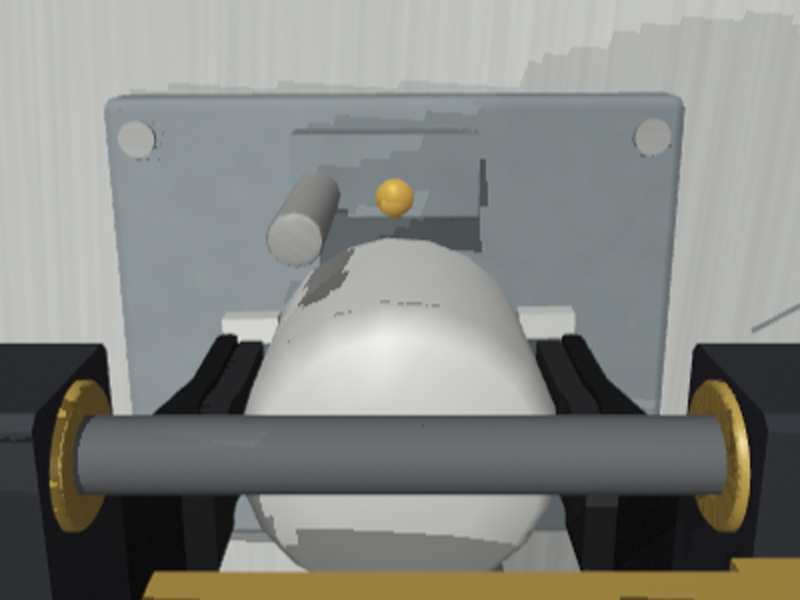

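The cover hovers just over the seat. The pin is at (394,197), the plate screws at (136,139) and (653,137), the plate corners at (107,103) and (684,100), and the lug corners at (222,313) and (575,307). I'll recompute the offset from this closer view.

Run:
```python
import pickle,numpy as np
from h import *
c=pickle.load(open("c3.pkl","rb"));tp=c["tp"]
psi=np.radians(93.75);X=np.array([np.cos(psi),np.sin(psi)]);Y=np.array([np.sin(psi),-np.cos(psi)])
def q(x,y,z):
    p=ray(c,120+x/2-.25,110+y/2-.25,z);r=(p-tp)[:2];return np.r_[p[:2],r@X,r@Y].round(4)
zb=tp[2]-.027
for n,a in dict(pin=(394,197,.0245),s1=(136,139,.012),s2=(653,137,.012),c1=(107,103,.012),c2=(684,100,.012),
  rL=(292,131,.023),rR=(479,131,.023),pil=(295,241,.064),lugL=(222,313,zb),lugR=(575,307,zb),front=(400,238,zb)).items(): print(n,q(*a))
```

```text
pin [ 0.5249 -0.1283  0.0374 -0.0023]
s1 [ 0.4673 -0.1214  0.048  -0.0594]
s2 [ 0.5813 -0.1135  0.0484  0.0549]
c1 [ 0.461  -0.114   0.0558 -0.0651]
c2 [ 0.5869 -0.105   0.0565  0.0611]
rL [ 0.5029 -0.116   0.051  -0.0235]
rR [ 0.5417 -0.1135  0.051   0.0154]
pil [ 0.5088 -0.129   0.0377 -0.0185]
lugL [ 0.4889 -0.1568  0.0112 -0.0401]
lugR [ 0.5661 -0.1504  0.0126  0.0373]
front [ 0.5268 -0.1373  0.0282 -0.001 ]
```

step_arm(delta_pos=[[0.01, -0.004, 0], [0.01, -0.004, 0.02], [0.01, -0.004, 0.04], [0.01, -0.004, 0.05], [0.01, -0.004, 0.055], [0.01, -0.004, 0.055], [0.01, -0.004, 0.055]], rot=[[0, 0, 0], [0, 0, 0], [0, 0, 0], [0, 0, 0], [0, 0, 0], [0, 0, 0], [0, 0, 0]], gripper=[-1, -1, -1, -1, -1, -1, -1])

```text
time_s: 7.68
tool_pos: [0.528, -0.1633, 0.0391]
tool_rot: [-180.0, -0.0, 93.7]
force: [-3.7, 1.1, 5.8]
grip_width: 0.055
grasp_force: 20.0
```

step_arm(delta_pos=[[0, 0, 0], [0, 0, 0], [0, 0, 0], [0, 0, 0], [0, 0, 0], [0, 0, 0]], rot=[[0, 0, 0], [0, 0, 0], [0, 0, 0], [0, 0, 0], [0, 0, 0], [0, 0, 0]], gripper=[0.6, 1, 1, 1, 1, 1])

```text
time_s: 8.43
tool_pos: [0.5283, -0.1634, 0.0388]
tool_rot: [180.0, -0.0, 93.7]
force: [-0.5, -0.5, 0.3]
grip_width: 0.0867
grasp_force: 0.0
```

step_arm(delta_pos=[[0, 0, -0.2], [0, 0, -0.5], [0, 0, -0.7], [0, 0, -0.7], [0, 0, -0.7]], rot=[[0, 0, 0], [0, 0, 0], [0, 0, 0], [0, 0, 0], [0, 0, 0]], gripper=[1, 1, 1, 1, 1])

```text
time_s: 9.05
tool_pos: [0.5279, -0.1631, 0.1782]
tool_rot: [-180.0, -0.0, 93.8]
force: [0.5, 0.2, -0.9]
grip_width: 0.0868
grasp_force: 0.0
```

Run:
```python
from cell import env, viewer
import cv2,pickle
c=viewer.read_camera("wrist");o=env.get_obs();print(o["time_s"],o["tool_pos"],o["tool_rot"],o["force"])
c["tp"]=o["tool_pos"];pickle.dump(c,open("c4.pkl","wb"));cv2.imwrite("pics/w4.png",cv2.resize(c["img"][110:410,120:520,::-1],(800,600),interpolation=cv2.INTER_CUBIC))
```

```text
9.1 [ 0.52748029 -0.16300768  0.17753441] [-1.79889170e+02 -3.37829649e-02  9.37602753e+01] [ 0.66414454 -0.59333217 -0.73483054]
```

View pics/w4.png

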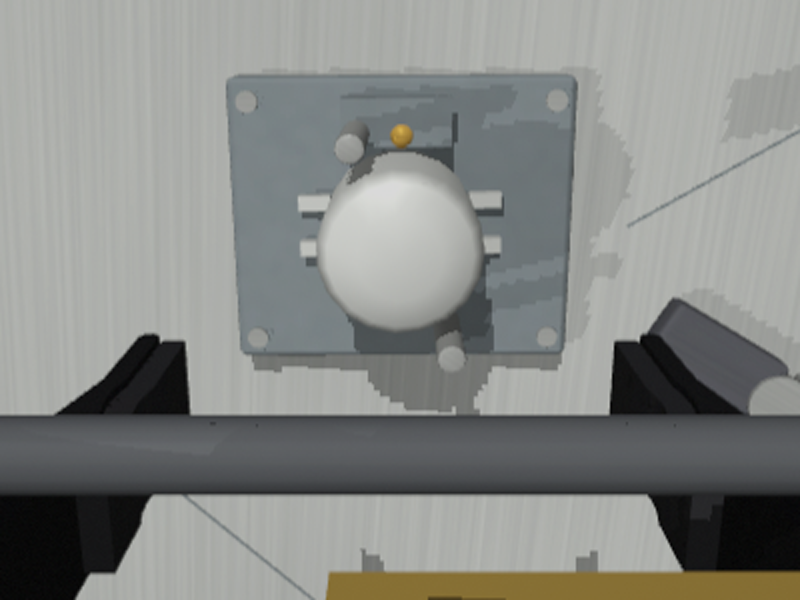

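The cover is seated, with its lugs at (315,225) and (487,222) in the gaps. The screws are at (245,102), (557,100), (258,338) and (547,337). Next I'll measure the residual offset for the regrasp.

Run:
```python
import pickle,numpy as np
from h import *
c=pickle.load(open("c4.pkl","rb"));tp=c["tp"]
psi=np.radians(93.76);X=np.array([np.cos(psi),np.sin(psi)]);Y=np.array([np.sin(psi),-np.cos(psi)])
def q(x,y,z):
    p=ray(c,120+x/2-.25,110+y/2-.25,z);r=(p-tp)[:2];return np.r_[p[:2],r@X,r@Y].round(4)
s=[q(*a,.012) for a in [(245,102),(557,100),(258,338),(547,337)]];print("screws",np.mean(s,0),(s[0]+s[3])/2)
print(np.degrees(np.arctan2(s[1][1]-s[0][1],s[1][0]-s[0][0])))
p=[q(348,149,.064),q(452,359,.064)];print("pillars",p,np.mean(p,0))
l=[q(298,203,.017),q(502,200,.017),q(300,248,.017),q(501,245,.017)];print("lugs",np.mean(l,0),l)
print("dome",q(401,247,.058))
```

```text
screws [ 5.27475e-01 -1.63425e-01 -4.25000e-04 -5.00000e-05] [ 5.274e-01 -1.635e-01 -5.000e-04 -1.000e-04]
4.156920059092106
pillars [array([ 0.5083, -0.129 ,  0.0352, -0.0169]), array([ 0.5463, -0.1965, -0.0347,  0.0166])] [ 5.2730e-01 -1.6275e-01  2.5000e-04 -1.5000e-04]
lugs [ 0.5268   -0.162525  0.00055  -0.00065 ] [array([ 0.4883, -0.157 ,  0.0086, -0.0387]), array([ 0.564 , -0.1508,  0.0098,  0.0372]), array([ 0.4896, -0.1742, -0.0087, -0.0385]), array([ 0.5653, -0.1681, -0.0075,  0.0374])]
dome [ 5.270e-01 -1.608e-01  2.200e-03 -4.000e-04]
```

step_arm(delta_pos=[[0, 0, 0], [0, 0, 0], [0, 0, 0], [0, 0, 0], [0, 0, 0], [0, 0, 0], [0, 0, 0], [0, 0, 0], [0, 0, 0], [0, 0, 0]], rot=[[0, 0, -0.11], [0, 0, -0.22], [0, 0, -0.33], [0, 0, -0.44], [0, 0, -0.55], [0, 0, -0.66], [0, 0, -0.76], [0, 0, -0.818], [0, 0, -0.818], [0, 0, -0.818]], gripper=[1, 1, 1, 1, 1, 1, 1, 1, 1, 1])

```text
time_s: 10.35
tool_pos: [0.5278, -0.1632, 0.1779]
tool_rot: [-180.0, -0.1, 164.0]
force: [-0.1, 0.8, 0.4]
grip_width: 0.0866
grasp_force: 0.0
```

step_arm(delta_pos=[[0, 0, 0.2], [0, 0, 0.4], [0, 0, 0.5], [0, 0, 0.6], [0, 0, 0.65], [0, 0, 0.67], [0, 0, 0.67], [0, 0, 0.67]], rot=[[0, 0, 0], [0, 0, 0], [0, 0, 0], [0, 0, 0], [0, 0, 0], [0, 0, 0], [0, 0, 0], [0, 0, 0]], gripper=[1, 1, 1, 1, 1, 1, 1, 1])

```text
time_s: 11.35
tool_pos: [0.5289, -0.1635, 0.0455]
tool_rot: [180.0, 0.1, 164.1]
force: [-0.0, -0.7, -0.8]
grip_width: 0.0874
grasp_force: 0.0
```

Run:
```python
from cell import env
o=env.get_obs();print(o["time_s"],o["tool_pos"],o["tool_rot"],o["qpos"],o["force"])
```

```text
11.35 [ 0.5289078  -0.16347184  0.04552051] [1.79981462e+02 8.08046988e-02 1.64050777e+02] [-12.20458722  18.1003643   30.64957155 109.57563998 -11.15233095
  55.15106802  97.65059586] [-0.04557818 -0.67923243 -0.75415099]
```

step_arm(delta_pos=[[0, 0, 0.02], [0, 0, 0.03], [0, 0, 0.03], [0, 0, 0.03], [0, 0, 0.03], [0, 0, 0.03], [0, 0, 0.03], [0, 0, 0.03]], rot=[[0, 0, 0], [0, 0, 0], [0, 0, 0], [0, 0, 0], [0, 0, 0], [0, 0, 0], [0, 0, 0], [0, 0, 0]], gripper=[1, 1, -1, -1, -1, -1, -1, -1], squeeze=30)

```text
time_s: 12.35
tool_pos: [0.5283, -0.1634, 0.0388]
tool_rot: [180.0, 0.0, 164.1]
force: [-0.2, 0.1, 0.2]
grip_width: 0.0554
grasp_force: 30.0
```

step_arm(delta_pos=[[0, 0, 0], [0, 0, 0], [0, 0, 0], [0, 0, 0], [0, 0, 0], [0, 0, 0], [0, 0, 0], [0, 0, 0], [0, 0, 0], [0, 0, 0], [0, 0, 0], [0, 0, 0], [0, 0, 0], [0, 0, 0]], rot=[[0, 0, 0.07], [0, 0, 0.14], [0, 0, 0.21], [0, 0, 0.28], [0, 0, 0.35], [0, 0, 0.42], [0, 0, 0.49], [0, 0, 0.56], [0, 0, 0.63], [0, 0, 0.7], [0, 0, 0.77], [0, 0, 0.84], [0, 0, 0.9], [0, 0, 0.9]], gripper=[-1, -1, -1, -1, -1, -1, -1, -1, -1, -1, -1, -1, -1, -1])

```text
time_s: 14.1
tool_pos: [0.5285, -0.1632, 0.0388]
tool_rot: [180.0, -0.0, 86.7]
force: [0.1, -0.6, 0.8]
grip_width: 0.0555
grasp_force: 30.0
```

Run:
```python
from cell import env
o=env.get_obs();print(o["tool_pos"],o["tool_rot"],o["force"],o["wrist_torque"])
```

```text
[ 0.52845826 -0.16320507  0.03881835] [ 1.79984426e+02 -5.47137668e-03  8.67437076e+01] [ 0.05036455 -0.5861177   0.79653025] [-0.08608538  0.04745996 -0.21594881]
```

step_arm(delta_pos=[[0, 0, 0], [0, 0, 0], [0, 0, 0], [0, 0, 0], [0, 0, 0], [0, 0, 0]], rot=[[0, 0, 0.05], [0, 0, 0.09], [0, 0, 0.13], [0, 0, 0.16], [0, 0, 0.165], [0, 0, 0.165]], gripper=[-1, -1, -1, -1, -1, -1])

```text
time_s: 14.85
tool_pos: [0.5284, -0.1633, 0.0388]
tool_rot: [180.0, -0.0, 72.6]
force: [0.0, 0.7, 1.9]
grip_width: 0.0551
grasp_force: 30.0
```

Run:
```python
from cell import env
o=env.get_obs();print(o["tool_pos"],o["tool_rot"],o["force"],o["wrist_torque"])
```

```text
[ 0.52842329 -0.16326048  0.03881531] [ 1.79986782e+02 -1.69693921e-02  7.26022966e+01] [0.03253173 0.7109383  1.94236522] [-0.01241895  0.06816364 -0.00497571]
```

step_arm(delta_pos=[[0, 0, 0], [0, 0, 0], [0, 0, 0]], rot=[[0, 0, 0.012], [0, 0, 0.018], [0, 0, 0.018]], gripper=[-1, -1, -1])

```text
time_s: 15.22
tool_pos: [0.5286, -0.1633, 0.0388]
tool_rot: [180.0, 0.0, 71.1]
force: [1.1, -0.7, -0.3]
grip_width: 0.0551
grasp_force: 30.0
```

Run:
```python
from cell import env
o=env.get_obs();print(o["tool_pos"],o["tool_rot"],o["force"],o["wrist_torque"])
```

```text
[ 0.52861482 -0.16329906  0.03883031] [1.79969617e+02 2.71305315e-02 7.11031387e+01] [ 1.06551776 -0.71229099 -0.28134613] [-0.21896543 -0.29263848  1.04890728]
```

Torque rose sharply to +1.05 N m, so the cover is at the stop. I'll release, lift and check.

step_arm(delta_pos=[[0, 0, 0], [0, 0, 0], [0, 0, 0], [0, 0, 0], [0, 0, 0], [0, 0, 0]], rot=[[0, 0, -0.012], [0, 0, -0.012], [0, 0, -0.012], [0, 0, -0.012], [0, 0, -0.012], [0, 0, -0.012]], gripper=[-1, 0.6, 1, 1, 1, 1])

```text
time_s: 15.98
tool_pos: [0.5282, -0.1633, 0.0387]
tool_rot: [-180.0, -0.0, 72.0]
force: [0.4, 0.6, 0.6]
grip_width: 0.0858
grasp_force: 0.0
```

step_arm(delta_pos=[[0, 0, -0.2], [0, 0, -0.5], [0, 0, -0.75], [0, 0, -0.75], [0, 0, -0.75], [0, 0, -0.75]], rot=[[0, 0, 0], [0, 0, 0], [0, 0, 0], [0, 0, 0], [0, 0, 0], [0, 0, 0]], gripper=[1, 1, 1, 1, 1, 1])

```text
time_s: 16.73
tool_pos: [0.5273, -0.163, 0.1873]
tool_rot: [-179.8, 0.0, 72.0]
force: [0.2, 0.1, -0.6]
grip_width: 0.0871
grasp_force: 0.0
```

Run:
```python
from cell import env, viewer
import cv2,pickle
c=viewer.read_camera("wrist");o=env.get_obs();print(o["time_s"],o["tool_pos"],o["tool_rot"],o["grip_width"])
cv2.imwrite("pics/w5.png",cv2.resize(c["img"][110:410,120:520,::-1],(800,600),interpolation=cv2.INTER_CUBIC))
```

```text
16.775 [ 0.52740011 -0.16305921  0.18731954] [-1.79856194e+02  4.23125094e-02  7.20051510e+01] 0.08690338344355406
```

View pics/w5.png

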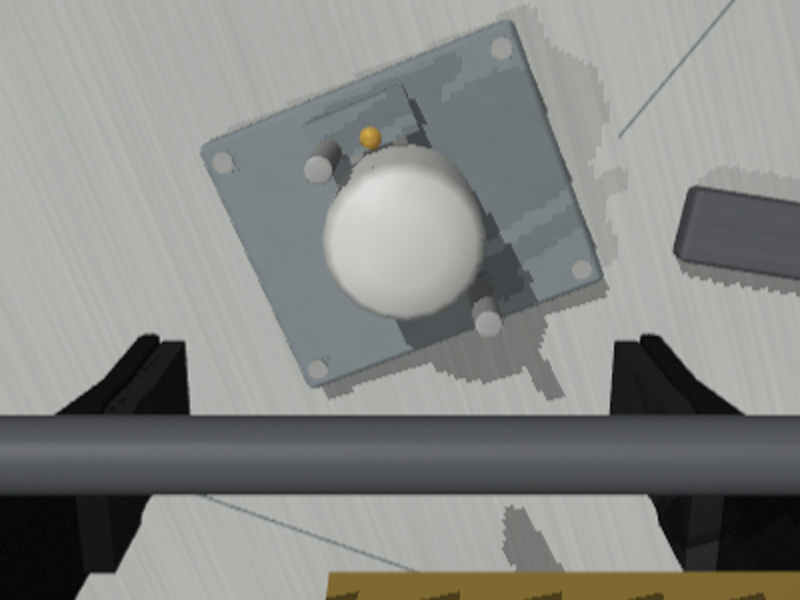

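The lugs are hidden under the claws. The cover sits upright at (404,240) between the pillars at (319,168) and (488,323), and the pin at (370,137) looks down. The arm is clear, so I'm handing it in.

```bash
python3 -c "
from cell import env
print(env.sign_off())"
```

```text
the job is handed in; nothing more can be done
None
```

I set the cover on the lamp base, turned it clockwise to the stop and released it with the arm clear; the job is handed in at about 17 s. The turning torque fell to about zero at the quarter turn and rose sharply at the stop, and the last image shows the lugs under the claws, but the judge gave no verdict and only one pin was visible (it looks down).

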